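Start the bench polisher from its control rack

TASK

On the control rack on the bench, start the polisher in this order: first tip the blue rocker over to on by pressing its raised end (the end farther from the robot) right down, then push the yellow latch button fully in, then press the green run button fully down and keep it pressed. It is a hold-to-run button, so finish while still holding it down. Do not press the red stop button; only touch and press: nothing is picked up, the modules stay in their bays and the things beside the rack stay where they are.

Things in the scene. Friction and masses are not known exactly. Their poses are not given: they have to be found in the camera images.
- rack: Fixed dark steel rack, 200 x 200 mm, 6 mm floor, rims and cross dividers (5 mm thick) up to 18 mm, forming 2 x 2 bays with centres 47.5 mm either side of the middle in x and y. Origin: centre of its underside on the bench; z up, its yaw varies by up to about 0.35 rad. Which module stands in which bay varies.
- rocker_module: Loose grey plastic box 84 x 84 mm, 40 mm high, 0.35 to 0.7 kg, standing in a bay of the rack, its yaw that of the rack (up to 3 mm of play). Origin: centre of its underside, z up. Carries the blue rocker; its x axis points away from the robot, from the low end of the rocker to the raised end.
- rocker (a joint): Blue two-armed rocker, a shallow V of 61 mm along the module's x and 38 mm wide, pivot 52 mm above the module's underside at its centre. 0 = off (far arm raised), 0.44 rad = on, far arm right down. It has no spring, only friction (about 3 N at the press point), and stays where it is left; starts at 0 to 0.06.
- rocker_far_end (a point): The point to press: top face of the rocker's raised far arm, 22 mm from the pivot along the arm, marked by a white bar. About 63 mm above the module's underside when off, 53 mm when on; in going on it also shifts about 3 mm along x. Pressed straight down it goes down about 10 mm. The point's axes turn with the rocker.
- latch_module: Loose grey plastic box 84 x 84 mm, 40 mm high, 0.35 to 0.7 kg, standing in a bay of the rack, its yaw that of the rack (up to 3 mm of play). Origin: centre of its underside, z up. Carries the yellow latch button at its centre.
- latch_button (a joint): Travel of the yellow latch button, straight down: 0 = out, 0.010 m = fully in at its stop. It slides with about 3 N friction and stays where it is left; starts at 0 to 0.001.
- latch_button_top (a point): Centre of the flat top of the yellow round cap, radius 18.5 mm, 65 mm above the module's underside when out and 55 mm when in. Underneath, an aluminium collar of radius 26 mm ends 7 mm above the box's top face. 
- run_module: Loose grey plastic box 84 x 84 mm, 40 mm high, 0.35 to 0.7 kg, standing in a bay of the rack, its yaw that of the rack (up to 3 mm of play). Origin: centre of its underside, z up. Carries the green run button at its centre.
- run_button (a joint): Travel of the green run button, straight down: 0 = up, 0.008 m = fully down at its stop. A spring pushes it up with 1.6 N at the top and 4 N at the bottom.
- run_button_top (a point): Centre of the flat top of the green round cap, radius 18.5 mm, 63 mm above the module's underside when up and 55 mm when down. Underneath, an aluminium collar of radius 26 mm ends 7 mm above the box's top face. 
- stop_module: Loose grey plastic box 84 x 84 mm, 40 mm high, 0.35 to 0.7 kg, standing in a bay of the rack, its yaw that of the rack (up to 3 mm of play). Origin: centre of its underside, z up. Carries the red stop button, not to be pressed.
- stop_button (a joint): Travel of the red mushroom-shaped stop button (cap radius 23 mm, top 67 mm above the module's underside): 0 = out, 0.008 m = in. It would stay in. Leave it at 0.
- tape: Bystander: loose roll of masking tape lying flat, 100 mm across, 25 mm high, left of the rack. Origin: centre of its underside.
- eraser: Bystander: small loose carton 23 x 56 x 19 mm left of the rack. Origin: centre of its underside.
- match_box: Bystander: loose matchbox 36 x 53 x 14 mm left of the rack. Origin: centre of its underside.
Not all that is in view belongs to the job. What is shaped like the run_module but black or turquoise is not meant.

How it is judged:
By the outcome, as a careful person would: the job done as asked, in the order asked, and still so for the second after the job is handed in, while the arm keeps its last pose, push and grip.
It also fails if it takes over 38 s, if anything falls off the work surface, if the arm or the gripper's body presses on something with over 40 N, if the wrist force passes 120 N, or if a joint passes its speed limit or range.

ROBOT

A 7-joint arm with a two-finger parallel gripper is mounted at the origin on a cart in front of the work surface, level with it; the furniture and walls round the work are solid. World frame = base frame: x ahead of the robot, y to its left, z up, the work surface at z = 0. Lengths are in m, angles in rad, forces in N, time in s.
With the tool pointing down it reaches from about 0.425 to 0.95 m from the base axis. Payload 4.7 kg.
Tool frame: the origin (TCP) lies at the very end of the fingers, on their centre line; the grasp point (between the pads) lies 19 mm behind it; z points along the fingers, y is the line along which they close (so a half turn about z gives the same grasp; the last joint's range is limited). The gripper opens to 87 mm and grips with 3 to 60 N. Pads are 19 mm wide; open, the fingers measure 117 mm over their backs; the gripper's body (75 mm by 190 mm) begins 51 mm behind the grasp point.
Start: joints at [1.257, 0.469, -0.049, 1.532, 0.024, 1.141, -0.082], TCP at [0.19, -0.648, 0.223] pointing down, gripper open.
Joint ranges: [-2.59, 2.59], [-0.33, 1.99], [-1.39, 1.29], [0.1, 2.45], [-1.04, 4.18], [0.21, 1.99], [-2.66, 2.66]. Speed limits (rad/s): [2.57, 2.57, 3.14, 3.14, 3.14, 3.14, 3.14].

INTERFACE

Orientations are given as [roll, pitch, yaw] about the fixed x, y, z axes, in that order (R = Rz(yaw) Ry(pitch) Rx(roll)).
In Python, from plant import arm, vision gives the robot as it stands.
- The arm moves only by the tool drive_tool, never from a script. Its argument "targets" is a list of rows, each an object with "dp": the shift along the tool's x, y, z in mm, a list of three; "yaw": the turn about the tool's z in degrees; "hand": the gripper command: -1 is shut, 1 is fully open, values between are in proportion. A call has 1 to 20 rows; each row is the pose to reach, as a shift and turn from the pose commanded when the call began, along the tool's axes at that moment; what a row does not reach only later rows make up. A row lasts 1/12 s, in which the tool goes at most 41.7 mm and 7.16 degrees, less where a joint would pass 70% of its speed; a pose out of reach is approached as far as the arm can. A call with a gripper value outside its range is refused whole. The fingers move at their own pace and stop on an object; the grip force is fixed at half the most. Time passes only in rows, so rows that repeat a pose let the fingers close. It gives the time, the measured TCP pose, the force, the opening and the grip force at its end, in the units of the state.
- arm.observe(): the state, without advancing time (a new reading comes with each control period).
- vision.capture(name): name is "side" or "top"; returns a dict with "image" (420x560x3 uint8, red, green, blue), "fx", "fy", "cx", "cy" (pixels), "xyz" and "attitude" of the camera in the world. Camera axes: x right, y up, looking along -z (the intrinsics and any distortion apply to the point x, -y, -z); pixel columns grow to the right and rows downward; lengths in m; the calibration is good to about 2 mm. A picture is of the moment at which its call begins. There is no depth.
- arm.hand_in(): hands the job in; it is judged then, once.
The state is a dict: "time": time; "joint_positions": joint angles; "joint_velocities": joint speeds; "joint_torque": joint torques, N m; "tcp_pos": TCP position; "tcp_rot": TCP orientation; "ft_force": force on the tool from outside, world axes, zero at the start; "torque": the same for the moment, N m; "gripper_width": finger opening in m; "finger_force": force on a finger pad.
Only numpy, scipy, OpenCV 4.12 (cv2) and the standard library are available. Lean on these libraries where they do the work, as an engineer would, in place of code of your own. Each camera call takes 0.05 s, during which the arm holds its last target. There are 200 camera calls.

## Working session

There is one attempt and no reset: what is moved stays moved. The work goes in short steps, Python scripts to look and compute and a tool call to move; the robot and the scene stay as the last step left them, time stands still between calls to the robot, and variables do not carry over. Pictures are saved under pics/ and viewed, at most 10 in all, crops included, and the job is handed in when it is done.

Besides the shell and the picture viewer there is one more tool, called after "Call:" by a JSON object that holds its "name" and its "arguments". drive_tool: Moves the arm, as the interface text tells. Its arguments: {"type":"object","properties":{"targets":{"type":"array","items":{"type":"object","properties":{"dp":{"type":"array","items":{"type":"number"}},"yaw":{"type":"number"},"hand":{"type":"number"}}}}},"required":["targets"]}

```bash
mkdir -p pics
cat > h.py <<'E'
import numpy as np, cv2
from plant import arm, vision
from scipy.spatial.transform import Rotation as R
def snap(n,f):
    c=vision.capture(n); cv2.imwrite(f'pics/{f}.png',c['image'][:,:,::-1]); return c
def ray(c,u,v):
    d=np.array([(u-c['cx'])/c['fx'],-(v-c['cy'])/c['fy'],-1.0])
    d=R.from_euler('xyz',c['attitude']).as_matrix()@d
    return np.array(c['xyz']),d
def onz(c,u,v,z):
    o,d=ray(c,u,v); return o+d*(z-o[2])/d[2]
E
python3 - <<'E'
from h import *
for n in('top','side'):
    c=snap(n,n+'0'); print({k:v for k,v in c.items() if k!='image'})
s=arm.observe();print(s)
E
```

```text
{'fx': 534.0080636444168, 'fy': 534.0080636444168, 'cx': 281.68071670645384, 'cy': 208.85667059594255, 'xyz': array([0.35014721, 0.3919468 , 0.95946717]), 'attitude': array([ 0.12051248, -0.02610422, -1.59748996])}
{'fx': 496.46895152106634, 'fy': 496.46895152106634, 'cx': 285.6475033730693, 'cy': 215.81698626886825, 'xyz': array([0.13718962, 1.12366752, 0.79033874]), 'attitude': array([ 0.83916614,  0.00909395, -2.71773517])}
{'time': 0.1, 'joint_positions': array([ 1.25713283,  0.46938125, -0.04858722,  1.53354852,  0.0241019 ,
        1.14103016, -0.08229766]), 'joint_velocities': array([ 1.21692002e-03, -2.02441131e-03,  4.81313242e-05, -2.10486007e-03,
       -1.57155874e-03, -1.81284863e-04,  1.42957509e-03]), 'joint_torque': array([-2.69002749e-04, -5.09170175e+01, -8.16216809e-02, -2.36828399e+01,
       -6.14536554e-02,  3.44095670e-02,  7.74252453e-05]), 'tcp_pos': array([ 0.18948486, -0.64729894,  0.22160155]), 'tcp_rot': array([-3.13981227e+00,  6.76517386e-05,  2.84788245e-01]), 'ft_force': array([-0.10619458, -0.88229906,  0.1193218 ]), 'torque': array([ 0.0460043 , -0.01989781, -0.03760497]), 'finger_force': 0.0, 'gripper_width': 0.08686587947955351}
```

View pics/top0.png

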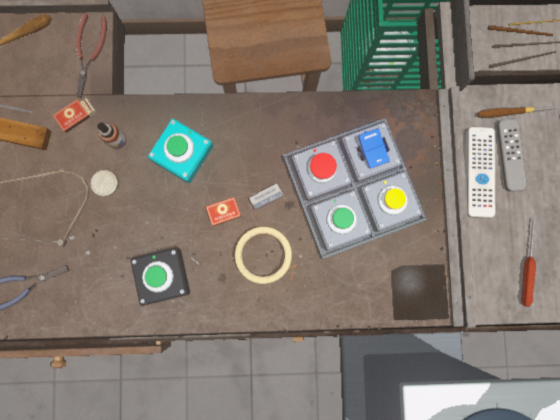

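View pics/side0.png

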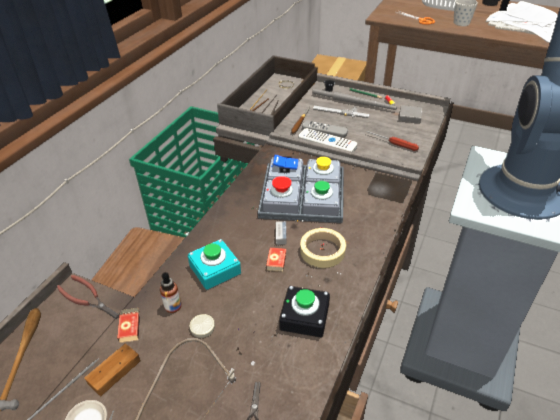

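Top view: rack at about (355,187); blue rocker at (374,148), yellow at (395,200), green at (343,219), red at (323,166). Next I'll measure these in both views.

```bash
cat >> h.py <<'E'
ROI={'top':(285,115,430,260),'side':(258,145,348,225)}
def blobs(c,n):
    x0,y0,x1,y1=ROI[n]
    hsv=cv2.cvtColor(c['image'],cv2.COLOR_RGB2HSV); m0=np.zeros(hsv.shape[:2],np.uint8); m0[y0:y1,x0:x1]=255
    out={}
    for k,lo,hi in (('blue',100,125),('yellow',22,34),('green',50,80),('red',0,6)):
        m=cv2.inRange(hsv,(lo,140,70),(hi,255,255))&m0
        cs,_=cv2.findContours(m,cv2.RETR_EXTERNAL,cv2.CHAIN_APPROX_NONE)
        out[k]=max(cs,key=cv2.contourArea)
    return out
Z={'blue':.06,'yellow':.071,'green':.069,'red':.073}
E
python3 - <<'E'
from h import *
cs={}
for n in('top','side'):
    c=vision.capture(n); b=blobs(c,n); cs[n]=(c,b)
    for k,ct in b.items():
        (u,v),(w,h),a=cv2.minAreaRect(ct)
        p=onz(c,u,v,Z[k]); print(n,k,round(u,1),round(v,1),round(w,1),round(h,1),round(a),cv2.contourArea(ct),p.round(4))
        if k=='blue' and n=='top': print([onz(c,*q,Z[k]).round(3) for q in cv2.boxPoints(cv2.minAreaRect(ct))])
for k in Z:
    A=[];B=[]
    for n in cs:
        c,b=cs[n]; o,d=ray(c,*cv2.minAreaRect(b[k])[0]); d/=np.linalg.norm(d); P=np.eye(3)-np.outer(d,d); A.append(P);B.append(P@o)
    print(k,np.linalg.solve(sum(A),sum(B)).round(4))
x0,y0,x1,y1=ROI['top'];i=cs['top'][0]['image'][120:250,285:430];j=cs['side'][0]['image'][145:225,255:350]
cv2.imwrite('pics/c.png',np.hstack([cv2.resize(i,(435,390),interpolation=2),cv2.resize(j,(360,390),interpolation=2)])[:,:,::-1])
E
```

```text
top blue 373.4 147.7 35.1 23.1 72 695.0 [0.5612 0.2041 0.06  ]
[array([0.585, 0.232, 0.06 ]), array([0.597, 0.193, 0.06 ]), array([0.538, 0.177, 0.06 ]), array([0.526, 0.215, 0.06 ])]
top yellow 395.0 198.5 19.0 20.0 90 299.0 [0.4702 0.1739 0.071 ]
top green 334.0 215.0 0.0 0.0 0 0.0 [0.4449 0.2781 0.069 ]
top red 323.0 165.5 25.0 24.0 90 468.5 [0.5291 0.294  0.073 ]
side blue 285.2 161.9 24.3 10.8 11 222.5 [0.5619 0.2013 0.06  ]
side yellow 323.5 163.0 12.0 13.0 90 131.0 [0.4674 0.1816 0.071 ]
side green 321.5 187.0 12.0 13.0 90 120.5 [0.4386 0.2692 0.069 ]
side red 281.5 184.0 14.0 17.0 90 194.0 [0.5262 0.3008 0.073 ]
blue [0.5604 0.2046 0.0627]
yellow [0.471  0.172  0.0637]
green [0.4401 0.2777 0.0755]
red [0.5302 0.2932 0.0663]
```

View pics/c.png

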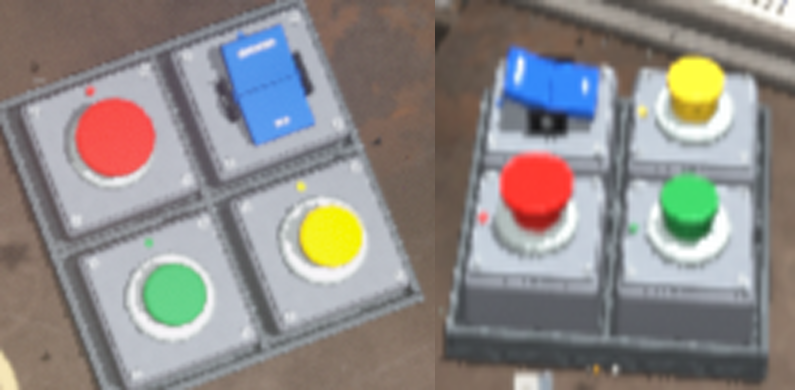

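Crop: rocker's white bar at top-image pixel (371,136), green cap at (343.3,218.3), yellow at (395,198.5). Rocker's far arm is up.

```bash
cat >> h.py <<'E'
def tool(p):
    s=arm.observe(); return R.from_euler('xyz',s['tcp_rot']).as_matrix().T@(np.array(p)-s['tcp_pos'])*1000
E
python3 - <<'E'
from h import *
c=vision.capture('top')
x=285;y=120;hsv=cv2.cvtColor(c['image'],cv2.COLOR_RGB2HSV)[y:250,x:430]
m=cv2.inRange(hsv,(50,90,50),(85,255,255));ct=max(cv2.findContours(m,0,1)[0],key=cv2.contourArea)
(u,v),r=cv2.minEnclosingCircle(ct);g=onz(c,u+x,v+y,.069);print('green',u+x,v+y,r,g.round(4))
m=cv2.inRange(hsv,(0,0,190),(180,110,255)); m[:,:75]=0; m[30:]=0; m[:10]=0
ct=max(cv2.findContours(m,0,1)[0],key=cv2.contourArea);(u,v)=cv2.minAreaRect(ct)[0];print('bar',u+x,v+y,cv2.boundingRect(ct),onz(c,u+x,v+y,.069).round(4))
w=onz(c,371,136,.069);ye=onz(c,395,198.5,.071);re=onz(c,323,165.5,.073)
print(w,ye,re); d=re-g;print('yaw',np.arctan2(d[1],d[0]),np.linalg.norm(d)); d=g-ye;print('yaw',np.arctan2(-d[0],d[1]),np.linalg.norm(d))
a=(np.arctan2(d[1],d[0])-np.pi/2);e=ye+re-g;print('rocker centre',e, e+.0225*np.array([np.cos(a),np.sin(a),0]))
for p in ((.5,-.2,.22),(.5,.05,.22),[*w[:2],.12]):print(tool(p).round())
E
```

```text
green 342.7386360168457 217.7954559326172 10.171189308166504 [0.4398 0.2635 0.069 ]
bar 386.5 139.5 (94, 10, 16, 20) [0.573  0.1827 0.069 ]
[0.57965519 0.20916594 0.069     ] [0.4702348  0.17390261 0.071     ] [0.52913647 0.29401918 0.073     ]
yaw 0.32891978568980396 0.09447755691543408
yaw 0.3273204083911905 0.09467210728942195
rocker centre [0.55956741 0.20439348 0.075     ] [0.58087283 0.21162738 0.075     ]
[ 424. -342.    2.]
[ 494. -582.    3.]
[ 615. -712.  103.]
```

Call:
{"name": "drive_tool", "arguments": {"targets": [{"dp": [424, -342, 0], "yaw": -2.5, "hand": -1}, {"dp": [424, -342, 0], "yaw": -2.5, "hand": -1}, {"dp": [424, -342, 0], "yaw": -2.5, "hand": -1}, {"dp": [424, -342, 0], "yaw": -2.5, "hand": -1}, {"dp": [424, -342, 0], "yaw": -2.5, "hand": -1}, {"dp": [424, -342, 0], "yaw": -2.5, "hand": -1}, {"dp": [424, -342, 0], "yaw": -2.5, "hand": -1}, {"dp": [424, -342, 0], "yaw": -2.5, "hand": -1}, {"dp": [424, -342, 0], "yaw": -2.5, "hand": -1}, {"dp": [424, -342, 0], "yaw": -2.5, "hand": -1}, {"dp": [424, -342, 0], "yaw": -2.5, "hand": -1}, {"dp": [424, -342, 0], "yaw": -2.5, "hand": -1}, {"dp": [424, -342, 0], "yaw": -2.5, "hand": -1}, {"dp": [424, -342, 0], "yaw": -2.5, "hand": -1}, {"dp": [494, -582, 0], "yaw": -2.5, "hand": -1}, {"dp": [494, -582, 0], "yaw": -2.5, "hand": -1}, {"dp": [494, -582, 0], "yaw": -2.5, "hand": -1}, {"dp": [494, -582, 0], "yaw": -2.5, "hand": -1}, {"dp": [494, -582, 0], "yaw": -2.5, "hand": -1}, {"dp": [494, -582, 0], "yaw": -2.5, "hand": -1}]}}

```text
time: 1.92
tcp_pos: [0.4999, 0.0511, 0.2228]
tcp_rot: [3.141, -0.0, 0.328]
ft_force: [0.1, 0.3, 0.5]
gripper_width: 0.0009
finger_force: 0.0
```

Run:
```python
from h import *
print(arm.observe()['tcp_rot'],tool([.580,.210,.10]).round(1))
```

```text
[ 3.14104397e+00 -4.13119553e-04  3.27964772e-01] [ 127.  -124.7  122.7]
```

Call:
{"name": "drive_tool", "arguments": {"targets": [{"dp": [127, -125, 60], "yaw": 0, "hand": -1}, {"dp": [127, -125, 60], "yaw": 0, "hand": -1}, {"dp": [127, -125, 60], "yaw": 0, "hand": -1}, {"dp": [127, -125, 60], "yaw": 0, "hand": -1}, {"dp": [127, -125, 60], "yaw": 0, "hand": -1}, {"dp": [127, -125, 122], "yaw": 0, "hand": -1}, {"dp": [127, -125, 122], "yaw": 0, "hand": -1}, {"dp": [127, -125, 122], "yaw": 0, "hand": -1}, {"dp": [127, -125, 122], "yaw": 0, "hand": -1}]}}

```text
time: 2.67
tcp_pos: [0.5796, 0.2082, 0.0996]
tcp_rot: [3.141, 0.003, 0.328]
ft_force: [0.6, 0.1, 0.8]
gripper_width: 0.0003
finger_force: 0.0
```

Run:
```python
from h import *
c=vision.capture('top');d=vision.capture('side');i=c['image'][100:230,300:440];j=d['image'][100:220,240:370]
cv2.imwrite('pics/d.png',np.hstack([cv2.resize(i,(390,390),interpolation=2),cv2.resize(j,(400,390),interpolation=2)])[:,:,::-1])
print(tool([.580,.210,.10]).round(1))
```

```text
[-1.  -1.3  2.3]
```

View pics/d.png

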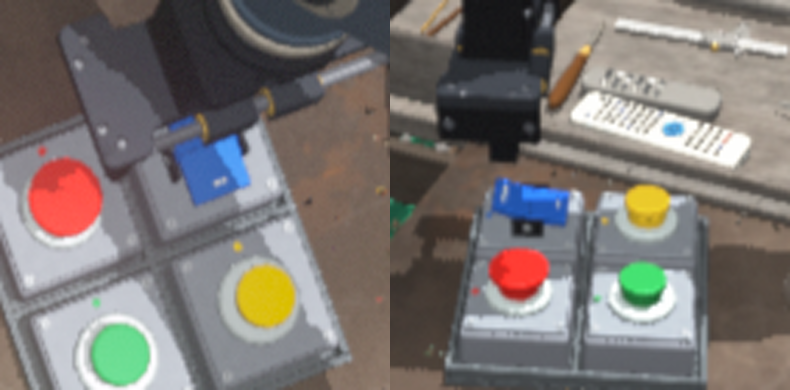

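Side view: closed fingertips (503,155) stand right above the raised far arm (503,188). Press down.

Call:
{"name": "drive_tool", "arguments": {"targets": [{"dp": [0, -1, 20], "yaw": 0, "hand": -1}, {"dp": [0, -1, 24], "yaw": 0, "hand": -1}, {"dp": [0, -1, 28], "yaw": 0, "hand": -1}, {"dp": [0, -1, 32], "yaw": 0, "hand": -1}, {"dp": [0, -1, 35], "yaw": 0, "hand": -1}, {"dp": [0, -1, 38], "yaw": 0, "hand": -1}, {"dp": [0, -1, 40], "yaw": 0, "hand": -1}, {"dp": [0, -1, 41], "yaw": 0, "hand": -1}, {"dp": [0, -1, 41], "yaw": 0, "hand": -1}]}}

```text
time: 3.52
tcp_pos: [0.5816, 0.2104, 0.0606]
tcp_rot: [-3.141, -0.004, 0.328]
ft_force: [3.6, 1.1, 4.7]
gripper_width: 0.0003
finger_force: 2.1
```

Call:
{"name": "drive_tool", "arguments": {"targets": [{"dp": [0, 0, 1], "yaw": 0, "hand": -1}, {"dp": [0, 0, 2], "yaw": 0, "hand": -1}, {"dp": [0, 0, 3], "yaw": 0, "hand": -1}, {"dp": [0, 0, 3], "yaw": 0, "hand": -1}, {"dp": [0, 0, 3], "yaw": 0, "hand": -1}]}}

```text
time: 3.93
tcp_pos: [0.5817, 0.2104, 0.0601]
tcp_rot: [3.141, -0.004, 0.328]
ft_force: [-0.9, -2.4, 19.2]
gripper_width: 0.0007
finger_force: 9.5
```

Firm stop at 19 N: the rocker is at its end. Lift, check, move to yellow.

Call:
{"name": "drive_tool", "arguments": {"targets": [{"dp": [0, 0, -20], "yaw": 0, "hand": -1}, {"dp": [0, 0, -50], "yaw": 0, "hand": -1}, {"dp": [0, 0, -50], "yaw": 0, "hand": -1}, {"dp": [-117, -2, -50], "yaw": 0, "hand": -1}, {"dp": [-117, -2, -50], "yaw": 0, "hand": -1}, {"dp": [-117, -2, -50], "yaw": 0, "hand": -1}, {"dp": [-117, -2, -50], "yaw": 0, "hand": -1}, {"dp": [-117, -2, -50], "yaw": 0, "hand": -1}]}}

```text
time: 4.6
tcp_pos: [0.4657, 0.1727, 0.1059]
tcp_rot: [3.14, 0.003, 0.329]
ft_force: [0.7, -0.2, 0.2]
gripper_width: 0.0008
finger_force: 0.0
```

Run:
```python
from h import *
c=vision.capture('top');d=vision.capture('side');i=c['image'][100:230,300:440];j=d['image'][100:220,240:370]
cv2.imwrite('pics/e.png',np.hstack([cv2.resize(i,(390,390),interpolation=2),cv2.resize(j,(400,390),interpolation=2)])[:,:,::-1])
print(tool([.4702,.1739,.09]).round(1),tool([.4398,.2635,.09]).round(1))
```

```text
[ 1.2  0.6 16.6] [  1.3 -94.1  16.6]
```

View pics/e.png

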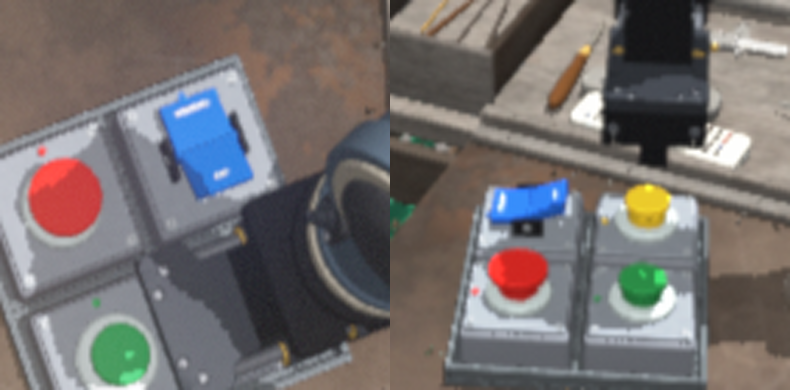

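The rocker is tipped (far arm down, near arm up at (555,190)); fingertips are over yellow (648,195).

Call:
{"name": "drive_tool", "arguments": {"targets": [{"dp": [1, 1, 25], "yaw": 0, "hand": -1}, {"dp": [1, 1, 31], "yaw": 0, "hand": -1}, {"dp": [1, 1, 35], "yaw": 0, "hand": -1}, {"dp": [1, 1, 39], "yaw": 0, "hand": -1}, {"dp": [1, 1, 42], "yaw": 0, "hand": -1}, {"dp": [1, 1, 44], "yaw": 0, "hand": -1}, {"dp": [1, 1, 46], "yaw": 0, "hand": -1}, {"dp": [1, 1, 47], "yaw": 0, "hand": -1}, {"dp": [1, 1, 47], "yaw": 0, "hand": -1}]}}

```text
time: 5.45
tcp_pos: [0.4698, 0.1732, 0.0613]
tcp_rot: [3.14, 0.0, 0.328]
ft_force: [-6.0, -2.7, 16.4]
gripper_width: -0.0
finger_force: 8.0
```

Call:
{"name": "drive_tool", "arguments": {"targets": [{"dp": [0, 0, 1], "yaw": 0, "hand": -1}, {"dp": [0, 0, 1], "yaw": 0, "hand": -1}, {"dp": [0, 0, 1], "yaw": 0, "hand": -1}]}}

```text
time: 5.7
tcp_pos: [0.4698, 0.1733, 0.0612]
tcp_rot: [3.14, -0.0, 0.328]
ft_force: [-7.2, -4.1, 23.9]
gripper_width: 0.0007
finger_force: 11.9
```

Call:
{"name": "drive_tool", "arguments": {"targets": [{"dp": [0, 0, -20], "yaw": 0, "hand": -1}, {"dp": [0, 0, -45], "yaw": 0, "hand": -1}, {"dp": [0, 0, -45], "yaw": 0, "hand": -1}, {"dp": [0, -95, -45], "yaw": 0, "hand": -1}, {"dp": [0, -95, -45], "yaw": 0, "hand": -1}, {"dp": [0, -95, -45], "yaw": 0, "hand": -1}, {"dp": [0, -95, -45], "yaw": 0, "hand": -1}, {"dp": [0, -95, -45], "yaw": 0, "hand": -1}]}}

```text
time: 6.37
tcp_pos: [0.439, 0.2641, 0.1035]
tcp_rot: [-3.141, -0.001, 0.331]
ft_force: [-0.3, -0.8, -1.0]
gripper_width: 0.0003
finger_force: 0.0
```

Run:
```python
from h import *
c=vision.capture('top');d=vision.capture('side');i=c['image'][100:230,300:440];j=d['image'][100:220,240:370]
cv2.imwrite('pics/f.png',np.hstack([cv2.resize(i,(390,390),interpolation=2),cv2.resize(j,(400,390),interpolation=2)])[:,:,::-1])
print(tool([.4398,.2635,.061]).round(1))
```

```text
[ 0.6 -1.4 42.2]
```

View pics/f.png

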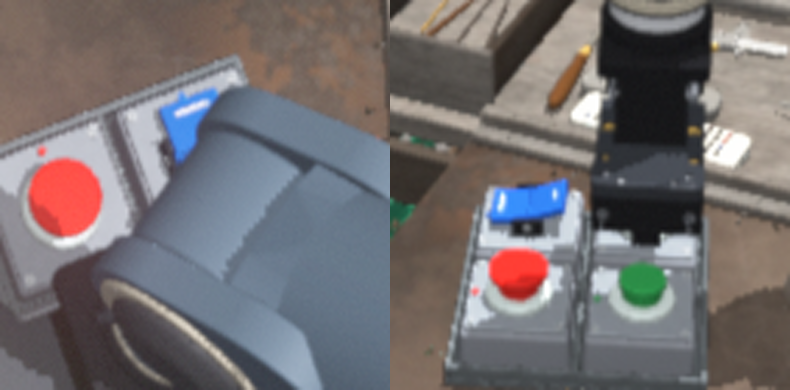

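The rocker is still on, and the gripper tip at (646,240) is above the green cap (642,280); it hides the yellow cap, which stopped hard at its 61 mm end height. Press and hold.

Call:
{"name": "drive_tool", "arguments": {"targets": [{"dp": [0, 0, 25], "yaw": 0, "hand": -1}, {"dp": [0, 0, 31], "yaw": 0, "hand": -1}, {"dp": [0, 0, 35], "yaw": 0, "hand": -1}, {"dp": [0, 0, 39], "yaw": 0, "hand": -1}, {"dp": [0, 0, 42], "yaw": 0, "hand": -1}, {"dp": [0, 0, 44], "yaw": 0, "hand": -1}, {"dp": [0, 0, 45], "yaw": 0, "hand": -1}, {"dp": [0, 0, 45], "yaw": 0, "hand": -1}, {"dp": [0, 0, 45], "yaw": 0, "hand": -1}]}}

```text
time: 7.22
tcp_pos: [0.4394, 0.2621, 0.0611]
tcp_rot: [3.138, 0.0, 0.328]
ft_force: [-6.6, -6.3, 21.9]
gripper_width: 0.0001
finger_force: 11.1
```

Call:
{"name": "drive_tool", "arguments": {"targets": [{"dp": [0, 0, 0], "yaw": 0, "hand": -1}, {"dp": [0, 0, 0], "yaw": 0, "hand": -1}, {"dp": [0, 0, 0], "yaw": 0, "hand": -1}]}}

```text
time: 7.47
tcp_pos: [0.4394, 0.2621, 0.0611]
tcp_rot: [3.138, -0.0, 0.328]
ft_force: [-5.6, -6.9, 22.4]
gripper_width: 0.0006
finger_force: 11.0
```

```bash
python3 -c "
from h import *
s=arm.observe();print(s['tcp_pos'],s['ft_force']);print(arm.hand_in())"
```

```text
[0.4393641  0.26212725 0.06109393] [-5.57153405 -6.91196617 22.40790575]
the job is handed in; nothing more can be done
None
```

I tipped the blue rocker on, pushed the yellow latch to its stop (judged by tip height and force, not seen in a picture), then pressed the green run button to its stop and handed in at about 7.5 s still holding it; the red button was not touched.

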